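Lock a bearing housing in the bench track behind its drop catch

TASK

Load the square flanged bearing housing into the bench track so that a bearing can be fitted: set it flat on the open end of the track, slide it in so that its own front edge lifts the drop catch, and push it gently against the sprung buffer until the catch falls behind its rear edge. Then let go, so that the buffer holds the housing tight against the lowered catch. Do not touch the catch with the gripper, do not ram the housing against the buffer or its end block, and leave the other things on the bench alone.

Things in the scene. Friction and masses are not known exactly. Their poses are not given: they have to be found in the camera images.
- housing: Loose dark cast bearing housing, 0.35 to 0.65 kg: square flange 90 x 90 mm, 14 mm thick, with a round upright boss 40 mm in diameter on its centre, boss top 58 mm above the underside. Origin: centre of the underside; z up, x and y parallel to the flange's sides. All four sides are alike: any way round will do. A tall open carton stands close behind it: approach from the front.
- track: Fixed, lightly oiled grey base plate 350 x 134 x 12 mm flat on the bench; origin: centre of its underside. Its x axis is the sliding direction, open end (-x) to buffer end (+x). The floor, 12 mm up, is open from x = -175 to -65 mm; then flared guides narrow it until x = -35 mm to a channel 93 mm wide, centred on y = 0, between rails up to x = 175 mm.
- set_down (a point): Point on the track's floor (track x = -119 mm, y = 0, 12 mm above the bench), axes as the track's: the housing's place, centre of underside, when set on the open end with sides square to the track, before sliding in.
- channel (a point): Point on the channel's floor at track x = 82 mm, axes as the track's: the locked housing's centre when the stop unit is at its middle setting. The stop unit (end block, buffer, catch in one piece) is clamped up to 16 mm either way along the track from there, not measured. Keepers over the flange's sides (open between y = +-39.5 mm, tops 34 mm up) bar loading from above.
- catch (a joint): Drop catch in rad, 0 = down. Steel pawl 12 mm wide with a small weight on its foot, over the channel at track y = 25 to 37 mm, x = -30 to 37 mm (middle setting), up to 54 mm above the bench, 66 raised. The flange sliding under its sloped underside raises it to about 0.2 (some 2 N); it falls by its own weight once the flange's rear edge is about 3 mm past its face.
- track_end (a point): Point on the floor at the buffer end (track x = 175 mm), axes as the track's. In the stop unit's end block, 28 mm high, then 42, a brass buffer at track y = 31 mm stands out 10 mm: it pushes back 2 N at first touch, then 0.9 N per mm (solid at 11 N); sliding friction adds 1 to 3 N. The catch falls at about 6 mm of travel; the locked housing rests at about 3 mm.
- bearing_a: Ball bearing, 52 mm across and 15 mm high, lying by the blue-lidded jar at the right; leave it alone. Origin: centre of the underside.
- tape_measure: Loose yellow tape measure, 60 x 70 x 36 mm, left of the track; leave it alone. Origin: centre of the underside.
- hexkey_8: Loose black hexagon key, 34 x 93 x 8 mm, near the front edge of the bench; leave it alone. Origin: centre of the underside.
- bolt_m16: Loose bolt, 86 x 29 x 26 mm, near the front edge of the bench; leave it alone. Origin: centre of the underside.
Not all that is in view belongs to the job. There is more than one size of the housing; the one meant has the size given above.

How it is judged:
On the way, in this order (a step that is already met when the one before it is completed fails the run):
1. the housing, flat on the track's floor, has raised the catch with its own edge (value of joint catch above 0.12 rad and contact force between housing and catch above 0.2 N and z of housing in the frame of track below 0.016 m), for 0.2 s.
2. the catch has fallen behind the housing (value of joint catch below 0.05 rad and contact force between housing and buffer above 1 N), for 0.2 s.
At the end, for the whole second after the job is handed in: The released housing rests flat in the channel (within 3 mm of the floor, tilt under 0.05 rad, centre past track x = 60 mm); the catch is down behind it (under 0.05 rad), and the buffer presses it against the catch, each with over 1 N (all of step 2 and contact force between housing and catch above 1 N and x of housing in the frame of track above 0.06 m and z of housing in the frame of track below 0.015 m and angle between housing's own z axis and vertical below 0.05 rad and linear speed of housing below 0.01 m/s); the robot touches nothing.
It fails at once if the housing is forced against the stop unit (buffer, end block or catch) with more than 20 N (contact force between housing and stop_unit above 20 N).
It fails at once if the robot touches the catch (contact force between any of the fingers, the arm and catch above 0.5 N).
It fails at once if another loose thing on the bench is moved more than 30 mm (distance of any of bearing_a, tape_measure, hexkey_8, bolt_m16 from where it was at the start of the episode above 0.03 m).
It also fails if it takes over 67 s, if anything falls off the work surface, if the arm or the gripper's body presses on something with over 40 N, if the wrist force passes 120 N, or if a joint passes its speed limit or range.

ROBOT

A 6-joint arm with a two-finger parallel gripper is mounted at the origin on a cart in front of the work surface, level with it; the furniture and walls round the work are solid. World frame = base frame: x ahead of the robot, y to its left, z up, the work surface at z = 0. Lengths are in m, angles in rad, forces in N, time in s.
With the tool pointing down it reaches from about 0.35 to 0.975 m from the base axis. Payload 4.9 kg.
Tool frame: the origin (TCP) lies at the very end of the fingers, on their centre line; the grasp point (between the pads) lies 19 mm behind it; z points along the fingers, y is the line along which they close (so a half turn about z gives the same grasp; the last joint's range is limited). The gripper opens to 85 mm and grips with 20 to 120 N. Pads are 22 mm wide; open, the fingers measure 114 mm over their backs; the gripper's body (76 mm by 85 mm) begins 54 mm behind the grasp point. The pads swing forward as they close: fully open they stand 13 mm farther back than shut.
Start: joints at [-1.397, 0.053, 1.613, -0, 1.476, -0.119], TCP at [0.18, -0.598, 0.231] pointing down, gripper open.
Joint ranges: [-3.01, 3.01], [-1.01, 2.22], [0.06, 2.58], [-1.02, 4.17], [0.09, 2.62], [-3.14, 3.14]. Speed limits (rad/s): [2.57, 2.57, 3.14, 3.14, 3.14, 3.14].

INTERFACE

Orientations are given as a rotation vector (axis times angle).
In Python, from station import get_obs, get_image, finish_job gives the robot as it stands. The module is installed in compiled form; this text tells all that it offers.
- The arm moves only by the tool carry_out, never from a script. Its argument "rows" is a list of rows, each a list of 7 numbers: the turn, a rotation vector about the tool's x, y, z as a fraction of full scale, then the shift along the tool's x, y, z as a fraction of full scale, then the closure, from -1 (fully open) to 1 (shut). A call has 1 to 5 rows; each row is the pose to reach, as a shift and turn from the pose commanded when the call began, along the tool's axes at that moment, turning the shorter way round; what a row does not reach only later rows make up. Full scale, the value 1, is 300 mm for a shift and pi rad for a turn. A row lasts 1/10 s, in which the tool goes at most 50 mm and 8.59 degrees, less where a joint would pass 70% of its speed; a pose out of reach is approached as far as the arm can. A call with a number of a shift or a turn outside -1 to 1 is refused whole. A call with a gripper value outside its range is refused whole. The fingers move at their own pace and stop on an object; "force" is the grip in N (left out, the last holds). Time passes only in rows, so rows that repeat a pose let the fingers close. It gives the time, the measured TCP pose, the force, the opening and the grip force at its end, in the units of the state.
- get_obs(): the state, without advancing time (a new reading comes with each control period).
- get_image(name): name is "scene" or "side" or "wrist"; returns a dict with "img" (420x560x3 uint8, blue, green, red), "mtx" (3x3 intrinsics, pixels), "R" (3x3) and "t" (3): a world point X has camera coordinates R X + t. Camera axes: x right, y down, z forward; pixel columns grow to the right and rows downward; lengths in m; the calibration is good to about 2 mm. A picture is of the moment at which its call begins. There is no depth.
- finish_job(): hands the job in; it is judged then, once.
The state is a dict: "t": time; "q": joint angles; "dq": joint speeds; "effort": joint torques, N m; "tool_pos": TCP position; "tool_rot": TCP orientation; "contact_force": force on the tool from outside, world axes, zero at the start; "wrist_torque": the same for the moment, N m; "opening": finger opening in m; "grip_force": force on a finger pad.
Only numpy, scipy, OpenCV 4.12 (cv2) and the standard library are available. Lean on these libraries where they do the work, as an engineer would, in place of code of your own. Each camera call takes 0.05 s, during which the arm holds its last target. There are 200 camera calls.

## Working session

There is one attempt and no reset: what is moved stays moved. The work goes in short steps, Python scripts to look and compute and a tool call to move; the robot and the scene stay as the last step left them, time stands still between calls to the robot, and variables do not carry over. Pictures are saved under pics/ and viewed, at most 10 in all, crops included, and the job is handed in when it is done.

Besides the shell and the picture viewer there is one more tool, called by a JSON object that holds its "name" and its "arguments". carry_out: Moves the arm, as the interface text tells. Shift numbers are shares of 300 mm and turn numbers shares of pi rad, none past 1 either way. Its arguments: {"type":"object","properties":{"rows":{"type":"array"},"force":{"type":"number"}},"required":["rows"]}

```bash
mkdir -p pics
cat > h.py <<'E'
import numpy as np,cv2,pickle
from station import get_obs,get_image
from scipy.spatial.transform import Rotation as Ro
def grab(n,tag):
    d=get_image(n);cv2.imwrite(f'pics/{tag}.png',d['img']);pickle.dump(d,open(f'pics/{tag}.pkl','wb'));return d
def load(tag): return pickle.load(open(f'pics/{tag}.pkl','rb'))
def ray(d,uv):
    R=np.array(d['R']);c=-R.T@np.array(d['t']).ravel()
    v=R.T@np.linalg.inv(d['mtx'])@np.array([uv[0],uv[1],1.]);return c,v/np.linalg.norm(v)
def onz(d,uv,z):
    c,v=ray(d,uv);return c+v*(z-c[2])/v[2]
def tri(obs):
    A=np.zeros((3,3));b=np.zeros(3);rs=[ray(d,u) for d,u in obs]
    for c,v in rs:
        P=np.eye(3)-np.outer(v,v);A+=P;b+=P@c
    X=np.linalg.solve(A,b);return X,[np.linalg.norm(np.cross(X-c,v)) for c,v in rs]
def proj(d,X):
    p=np.array(d['mtx'])@(np.array(d['R'])@np.array(X)+np.array(d['t']).ravel());return p[:2]/p[2]
E
python3 - <<'E'
from h import *
a=grab('scene','s0');b=grab('side','d0')
w=grab('wrist','w0')
for d in(a,b,w):print(ray(d,(280,210)),d['mtx'][0][0])
o=get_obs();print(o['tool_pos'],o['tool_rot'],o['opening'])
cv2.imwrite('pics/ab.png',cv2.resize(np.hstack([a['img'],b['img']]),(800,300)))
E
```

```text
(array([-0.82882684, -0.64748249,  0.95511074]), array([ 0.76160909,  0.38923403, -0.51812012])) 500.52049898149437
(array([0.47951614, 1.03625822, 0.55774715]), array([-0.01556646, -0.90529446, -0.42449928])) 445.52298171997455
(array([ 0.24584709, -0.57869613,  0.37371744]), array([-0.25179498, -0.08968337, -0.9636162 ])) 372.4979187242199
[ 0.18030168 -0.59789777  0.23031836] [-3.10633631e+00 -4.58033438e-01  6.77783266e-05] 0.08551478259722806
```

View pics/s0.png

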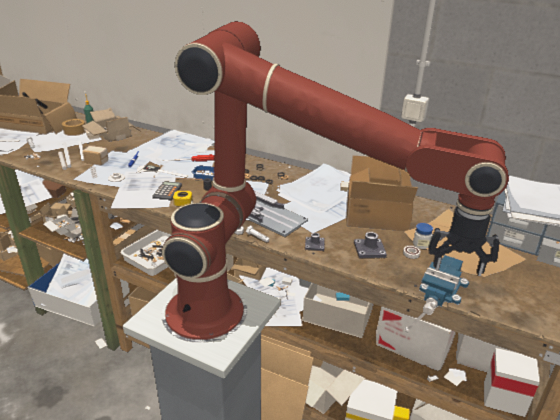

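View pics/d0.png

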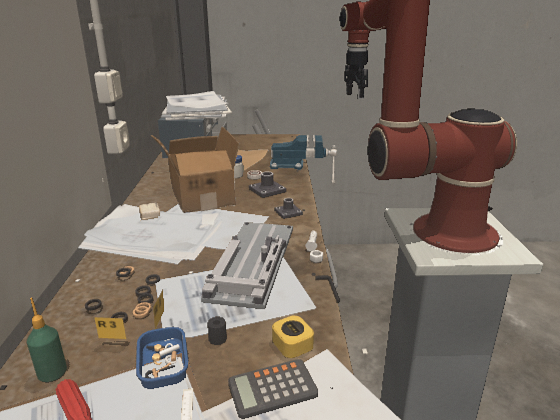

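The scene shows two dark housings: one at scene (371,245) / side (267,185), close to the carton, and a smaller-looking one at scene (315,242) / side (288,208). The track is at side (250,262). I'll triangulate both and enlarge them.

Run:
```python
from h import *
a=load('s0');b=load('d0')
for n,u,v in[('big top',(371,236),(267,175)),('small top',(315,236),(289,200))]:
    print(n,tri([(a,u),(b,v)]))
for u in[(267,188),(288,211),(265,225),(292,228),(207,297),(257,300)]:print(u,onz(b,u,.012))
c1=cv2.resize(b['img'][160:310,190:330],None,fx=4,fy=4,interpolation=cv2.INTER_CUBIC)
cv2.imwrite('pics/c1.png',c1)
```

```text
big top (array([ 0.49734218, -0.30112811,  0.05442991]), [np.float64(0.00046822752072061847), np.float64(0.00046822752072066395)])
small top (array([ 0.43227648, -0.13456607,  0.03872725]), [np.float64(0.0016884457894952515), np.float64(0.001688445789495254)])
(267, 188) [ 0.49826324 -0.29603922  0.012     ]
(288, 211) [ 0.43667189 -0.12020975  0.012     ]
(265, 225) [ 0.50167151 -0.03367557  0.012     ]
(292, 228) [ 0.42981068 -0.01420588  0.012     ]
(207, 297) [0.6158818  0.28494868 0.012     ]
(257, 300) [0.51391758 0.29761498 0.012     ]
```

View pics/c1.png

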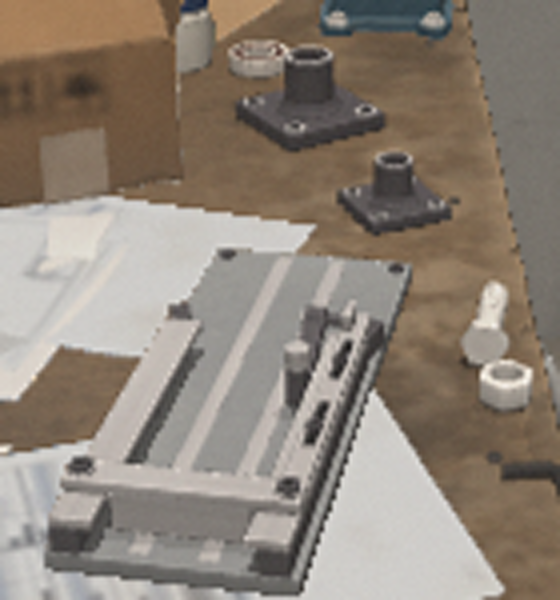

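The crop shows the larger housing at c1 (310,105), its boss top measured at 54 mm against a nominal 58. The smaller one at c1 (395,195) has its top at about 39 mm. The larger one, next to the carton, is therefore the one meant. The track's open end is its far end, at c1 (310,255), and the catch is on the robot side.

Run:
```python
from h import *
a=load('s0');b=load('d0')
P=[onz(b,u,.012) for u in[(245.5,223),(292,226),(264.5,307.5),(202,301)]]
for p in P:print(p)
print('c',sum(P)/4)
print('carton base corner',onz(b,(235,205),0), onz(b,(181,205),0), 'scene',onz(a,(346,222),0),onz(a,(412,228),0))
print('carton top tri',tri([(a,(380,170)),(b,(232,150))]))
o=get_obs();M=Ro.from_rotvec(o['tool_rot']).as_matrix();print(M)
print('shift/0.3',M.T@(np.array([.44,-.30,.23])-o['tool_pos'])/.3)
```

```text
[ 0.55476818 -0.04706949  0.012     ]
[ 0.42930394 -0.0258044   0.012     ]
[0.49852159 0.32219929 0.012     ]
[0.62418185 0.29805537 0.012     ]
c [0.52669389 0.13684519 0.012     ]
carton base corner [ 0.5943904  -0.19259705  0.        ] [ 0.75782101 -0.19718255  0.        ] scene [ 0.61797082 -0.17293268  0.        ] [ 6.95574055e-01 -3.90158969e-01 -1.11022302e-16]
carton top tri (array([ 0.61876232, -0.25586709,  0.1884461 ]), [np.float64(0.03834122249957797), np.float64(0.038341222499578005)])
[[ 9.57441538e-01  2.88627127e-01 -2.86188469e-04]
 [ 2.88627199e-01 -9.57440146e-01  1.64494775e-03]
 [ 2.00768215e-04 -1.65754308e-03 -9.99998606e-01]]
shift/0.3 [ 1.11542432 -0.70087593  0.00244686]
```

{"name": "carry_out", "arguments": {"rows": [[0,0,0,0.12,-0.08,0,-1],[0,0,0,0.28,-0.18,0,-1],[0,0,0,0.44,-0.28,0,-1],[0,0,0,0.58,-0.37,0,-1],[0,0,0,0.72,-0.45,0,-1]]}}

```text
t: 0.65
tool_pos: [0.3411, -0.4134, 0.231]
tool_rot: [-3.108, -0.457, 0.0]
contact_force: [0.2, 0.0, 0.3]
opening: 0.086
grip_force: 0.0
```

{"name": "carry_out", "arguments": {"rows": [[0,0,0,0.14,-0.08,0,-1],[0,0,0,0.28,-0.16,0,-1],[0,0,0,0.39,-0.25,0,-1],[0,0,0,0.39,-0.25,0,-1],[0,0,0,0.39,-0.25,0,-1]]}}

```text
t: 1.15
tool_pos: [0.431, -0.309, 0.231]
tool_rot: [3.107, 0.462, -0.001]
contact_force: [-0.8, 0.1, -0.4]
opening: 0.0855
grip_force: 0.0
```

Run:
```python
from h import *
w=grab('wrist','w1');o=get_obs();print(o['t'],o['tool_pos'],o['tool_rot'])
for p in[(.497,-.301,.058),(.497,-.301,0),(.60,-.19,0)]:print(proj(w,p))
```

```text
1.2 [ 0.43051445 -0.30978144  0.23105631] [ 3.10782665e+00  4.58847450e-01 -1.03302908e-03]
[288.12712026 110.11927786]
[286.01354566 109.54634986]
[200.21928202 -45.18584984]
```

View pics/w1.png

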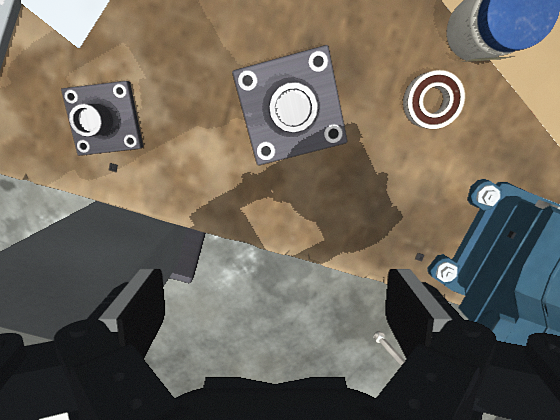

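The wrist view shows the target housing with its boss ring at (294,106) and flange corners at about (232,70), (326,45), (346,140) and (260,165). The small housing is at (100,118) and the bearing at (435,99).

Run:
```python
from h import *
w=load('w1');s=load('s0');b=load('d0')
print('top tri wrist+side+scene',tri([(w,(294,106)),(b,(267,173)),(s,(371,235))]))
g=cv2.cvtColor(w['img'],cv2.COLOR_BGR2GRAY)
hsv=cv2.cvtColor(w['img'],cv2.COLOR_BGR2HSV)
m=((hsv[...,1]<70)&(g<130)).astype(np.uint8)*255
m[:,:210]=0;m[:,370:]=0;m[185:]=0
m=cv2.morphologyEx(m,cv2.MORPH_OPEN,np.ones((3,3)))
c=max(cv2.findContours(m,0,2)[0],key=cv2.contourArea)
box=cv2.boxPoints(cv2.minAreaRect(c));print('box',box.round(1).tolist())
for nm,B in(('pick',[(232,70),(326,45),(346,140),(260,165)]),('box',box)):
    P=np.array([onz(w,u,.014) for u in B]);E=np.roll(P,-1,0)-P
    print(nm,P.mean(0),np.linalg.norm(E,axis=1).round(4),(np.degrees(np.arctan2(E[:,1],E[:,0]))%90).round(1))
print('ring@.058',onz(w,(294,106),.058))
mm=(g>190).astype(np.uint8);mm[:,:265]=0;mm[:,322:]=0;mm[:78]=0;mm[135:]=0
c=max(cv2.findContours(mm,0,2)[0],key=cv2.contourArea);(x,y),r=cv2.minEnclosingCircle(c);print('ring',x,y,r,onz(w,(x,y),.058))
```

```text
top tri wrist+side+scene (array([ 0.49868607, -0.30282738,  0.0593832 ]), [np.float64(0.003283043927459266), np.float64(0.0019119825540921571), np.float64(0.003201884319040548)])
box [[231.1999969482422, 69.9000015258789], [327.0, 46.0], [350.8999938964844, 141.8000030517578], [255.1999969482422, 165.6999969482422]]
pick [ 0.50080459 -0.30425142  0.014     ] [0.0873 0.0867 0.0858 0.0901] [30.8 31.8 33.1 32.7]
box [ 0.50008134 -0.30456137  0.014     ] [0.0886 0.0885 0.0947 0.0898] [30.  34.  31.  30.1]
ring@.058 [ 0.50150322 -0.30462009  0.058     ]
ring 292.95013427734375 106.78302001953125 24.5405330657959 [ 0.50066503 -0.30398563  0.058     ]
```

```bash
cat >> h.py <<'E'
def go(p,yaw=None,tilt=True):
    "fractions for a tool-down move to world p with tool x at yaw deg"
    o=get_obs();R=Ro.from_rotvec(o['tool_rot']);M=R.as_matrix()
    y=np.degrees(np.arctan2(M[1,0],M[0,0])) if yaw is None else yaw
    T=Ro.from_euler('z',y,degrees=True)*Ro.from_euler('x',180,degrees=True)
    print('t',round(o['t'],2),'pos',np.round(o['tool_pos'],4),'yaw',np.degrees(np.arctan2(M[1,0],M[0,0])).round(2),'F',np.round(o['contact_force'],1),'open',round(o['opening'],4),'grip',round(o['grip_force'],1))
    print('turn',((R.inv()*T).as_rotvec()/np.pi).round(4),'shift',(M.T@(np.array(p)-o['tool_pos'])/.3).round(4))
E
python3 -c "
from h import *
go((.5005,-.304,.10),31)"
```

```text
t 1.2 pos [ 0.4305 -0.3098  0.2311] yaw 16.8 F [-0.4 -1.5 -0.7] open 0.0853 grip 0.0
turn [-0.      0.0002 -0.0789] shift [0.2292 0.049  0.4367]
```

{"name": "carry_out", "arguments": {"rows": [[0,0,-0.04,0.1,0.02,0,-1],[0,0,-0.079,0.2,0.04,0.1,-1],[0,0,-0.079,0.229,0.049,0.25,-1],[0,0,-0.079,0.229,0.049,0.4,-1],[0,0,-0.079,0.229,0.049,0.43,-1]]}}

```text
t: 1.7
tool_pos: [0.4965, -0.3025, 0.0954]
tool_rot: [-3.019, -0.834, 0.011]
contact_force: [-0.4, 1.2, -0.0]
opening: 0.0855
grip_force: 0.0
```

Run:
```python
from h import *
w=grab('wrist','w2')
go((.5005,-.304,.028),31)
print(proj(w,(.5005,-.304,.058)))
```

```text
t 1.75 pos [ 0.4972 -0.303   0.0969] yaw 30.87 F [-0.5 -0.1  0.5] open 0.0857 grip 0.0
turn [-0.0029  0.0012 -0.0007] shift [0.0085 0.0104 0.2295]
[280.82292839 238.44787558]
```

View pics/w2.png

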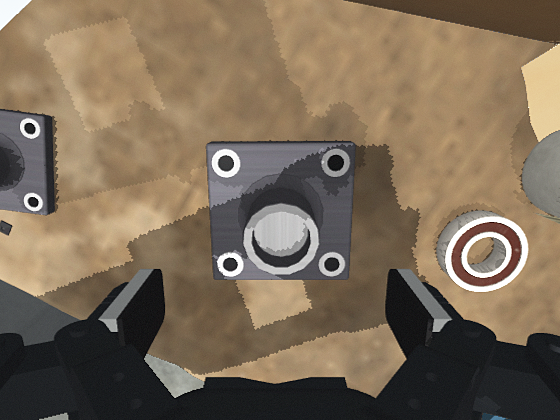

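The ring is at (281,238), where the z = 58 mm point projects to (280.8,238.4), and the flange is square to the tool. The position and height are confirmed, so I'll descend and grip.

{"name": "carry_out", "arguments": {"rows": [[-0.0029,0.0012,0,0.0085,0.01,0.05,-1],[-0.0029,0.0012,0,0.0085,0.01,0.12,-1],[-0.0029,0.0012,0,0.0085,0.01,0.19,-1],[-0.0029,0.0012,0,0.0085,0.01,0.23,-1],[-0.0029,0.0012,0,0.0085,0.01,0.23,-1]]}}

```text
t: 2.25
tool_pos: [0.5039, -0.3057, 0.0333]
tool_rot: [3.021, 0.836, 0.009]
contact_force: [-0.5, 0.5, 0.4]
opening: 0.0855
grip_force: 0.0
```

```bash
python3 -c "
from h import *
go((.5005,-.304,.028),31)"
```

```text
t 2.25 pos [ 0.5039 -0.3057  0.0333] yaw 30.93 F [-0.5  0.5  0.4] open 0.0855 grip 0.0
turn [ 0.0026 -0.0011 -0.0004] shift [-0.0071 -0.0108  0.0174]
```

{"name": "carry_out", "arguments": {"rows": [[0.0026,-0.0011,0,-0.007,-0.01,0.004,-1],[0.0026,-0.0011,0,-0.007,-0.01,0.004,-1],[0.0026,-0.0011,0,-0.007,-0.01,0.004,-1]]}}

```text
t: 2.55
tool_pos: [0.5019, -0.3043, 0.0335]
tool_rot: [3.025, 0.839, 0.003]
contact_force: [0.6, -0.1, -0.2]
opening: 0.0854
grip_force: 0.0
```

```bash
python3 -c "
from h import *
go((.5005,-.304,.028),31)"
```

```text
t 2.55 pos [ 0.5019 -0.3043  0.0335] yaw 30.99 F [ 0.6 -0.1 -0.2] open 0.0854 grip 0.0
turn [ 0.001  -0.0003 -0.0001] shift [-0.0034 -0.0032  0.0183]
```

{"name": "carry_out", "arguments": {"force": 50, "rows": [[0,0,0,-0.003,-0.003,0.02,-1],[0,0,0,-0.003,-0.003,0.02,-1],[0,0,0,-0.003,-0.003,0.02,1],[0,0,0,-0.003,-0.003,0.02,1],[0,0,0,-0.003,-0.003,0.02,1]]}}

```text
t: 3.05
tool_pos: [0.5, -0.3034, 0.0261]
tool_rot: [3.026, 0.839, 0.001]
contact_force: [-0.3, -0.1, -0.1]
opening: 0.0439
grip_force: 0.0
```

{"name": "carry_out", "arguments": {"rows": [[0,0,0,0,0,0,1],[0,0,0,0,0,0,1],[0,0,0,0,0,0,1],[0,0,0,0,0,0,1]]}}

```text
t: 3.45
tool_pos: [0.5003, -0.3036, 0.0264]
tool_rot: [3.026, 0.839, 0.002]
contact_force: [0.8, -0.6, 1.2]
opening: 0.0389
grip_force: 51.2
```

{"name": "carry_out", "arguments": {"rows": [[0,0,0,0,0,-0.08,1],[0,0,0,-0.08,-0.05,-0.2,1],[0,0,0,-0.17,-0.1,-0.32,1],[0,0,0,-0.17,-0.1,-0.46,1],[0,0,0,-0.17,-0.1,-0.6,1]]}}

```text
t: 3.95
tool_pos: [0.4386, -0.3026, 0.2051]
tool_rot: [-3.025, -0.837, 0.003]
contact_force: [1.1, -1.2, -3.2]
opening: 0.0389
grip_force: 51.6
```

```bash
python3 -c "
from h import *
go((.43,.05,.23),-11.4)"
```

```text
t 3.95 pos [ 0.4386 -0.3026  0.2051] yaw 30.94 F [ 1.1 -1.2 -3.2] open 0.0389 grip 51.6
turn [-0.0009  0.0007  0.2352] shift [ 0.5795 -1.0231 -0.0799]
```

{"name": "carry_out", "arguments": {"rows": [[0,0,0.045,0.07,-0.12,-0.02,1],[0,0,0.09,0.15,-0.26,-0.05,1],[0,0,0.137,0.23,-0.4,-0.08,1],[0,0,0.184,0.31,-0.54,-0.08,1],[0,0,0.23,0.39,-0.68,-0.08,1]]}}

```text
t: 4.45
tool_pos: [0.4354, -0.078, 0.2288]
tool_rot: [-3.132, 0.237, 0.001]
contact_force: [0.7, -0.0, -3.9]
opening: 0.0387
grip_force: 52.1
```

```bash
python3 -c "
from h import *
go((.43,.05,.23),-11.4)"
```

```text
t 4.45 pos [ 0.4354 -0.078   0.2288] yaw -8.64 F [ 0.7 -0.  -3.9] open 0.0387 grip 52.1
turn [-0.      0.0003  0.0153] shift [-0.0818 -0.419  -0.0038]
```

{"name": "carry_out", "arguments": {"rows": [[0,0,0.01,-0.03,-0.13,0,1],[0,0,0.01,-0.06,-0.27,0,1],[0,0,0.01,-0.08,-0.4,0,1],[0,0,0.01,-0.08,-0.4,0,1],[0,0,0.01,-0.08,-0.4,0,1]]}}

```text
t: 4.95
tool_pos: [0.4291, 0.0429, 0.2285]
tool_rot: [3.129, -0.273, -0.003]
contact_force: [-0.0, -0.5, -3.8]
opening: 0.0383
grip_force: 52.3
```

Run:
```python
from h import *
w=grab('wrist','w3');b=grab('side','d3')
go((.43,.05,.23),-11.4)
for c in[(.5548,-.047),(.4293,-.0258),(.4985,.322),(.624,.298)]:print(proj(w,(*c,.012)))
```

```text
t 5.05 pos [0.4296 0.0416 0.2289] yaw -10.15 F [ 0.   0.8 -3.7] open 0.0387 grip 52.3
turn [0.0004 0.0003 0.007 ] shift [-0.0037 -0.0277 -0.0037]
[350.05062135  22.71493898]
[343.73081989 166.64143817]
[-23.46559509 158.39377674]
[-52.81334255  11.74251959]
```

View pics/w3.png

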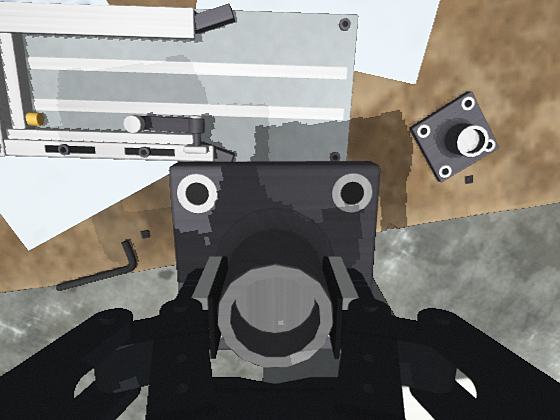

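The wrist view shows the track:
- Open end edge at (357,14) to (350,163), with plate screws at (344,24) and (335,157).
- Two floor stripes at rows about 70 and 110.
- Catch at about (165,124).
- Brass buffer at (37,119).

I'll fit these.

Run:
```python
from h import *
w=load('w3');b=load('d3');g=cv2.cvtColor(w['img'],cv2.COLOR_BGR2GRAY).astype(float)
def line(P):
    P=np.array(P);vx,vy,x,y=cv2.fitLine(P[:,:2].astype(np.float32),cv2.DIST_HUBER,0,1e-4,1e-4).ravel()
    if vy<0:vx,vy=-vx,-vy
    return np.array([x,y]),np.array([vx,vy]),np.degrees(np.arctan2(vy,vx))
L=[]
for lo,hi,s in((55,85,0),(92,122,0)):
    pts=[]
    for u in list(range(60,120,4))+list(range(215,335,4)):
        col=cv2.GaussianBlur(g,(3,3),0)[lo:hi,u]; r=np.where(col>col.min()+.7*(col.max()-col.min()))[0]
        if 4<=len(r)<16: pts.append(onz(w,(u,lo+r.mean()),.012))
    L.append(line(pts));print(len(pts),L[-1])
s1,s2=onz(w,(344.5,24),.012),onz(w,(335.5,157),.012)
print('screws',s1,s2,np.linalg.norm(s1-s2),'tri',tri([(w,(344.5,24)),(b,(246.75,223.5))]),tri([(w,(335.5,157)),(b,(289.25,227))]))
a=np.radians((L[0][2]+L[1][2])/2);d=np.array([np.cos(a),np.sin(a)]);n=np.array([-d[1],d[0]])
print('dir',np.degrees(a))
mid=(s1+s2)[:2]/2
for nm,p in[('stripe1',L[0][0]),('stripe2',L[1][0]),('screw1',s1[:2]),('screw2',s2[:2]),('mid',mid)]:print(nm,'y rel',(p-mid)@n)
for u in[(357,14),(355,60),(352,140),(352,100),(350,163)]:
    p=onz(w,u,.012)[:2];print('end edge',p,'x',(p-mid)@d,'y',(p-mid)@n)
p=onz(w,(37,119),.03)[:2];print('buffer y',(p-mid)@n,'x',(p-mid)@d)
for u in((100,36),(180,38),(60,131),(130,133)):
  p=onz(w,u,.034)[:2];print('rail',u,(p-mid)@n)
c=cv2.resize(w['img'][0:170,0:380],None,fx=2.1,fy=2.1,interpolation=cv2.INTER_CUBIC);cv2.imwrite('pics/c3.png',c)
```

```text
45 (array([0.54336005, 0.10159706], dtype=float32), array([0.2048737 , 0.97878844], dtype=float32), np.float32(78.17789))
45 (array([0.50374186, 0.08900176], dtype=float32), array([0.20313121, 0.97915155], dtype=float32), np.float32(78.27987))
screws [ 0.5546186  -0.04206284  0.012     ] [ 0.43996662 -0.01913134  0.012     ] 0.11692275829457165 tri (array([ 0.55270873, -0.04168978,  0.01343315]), [np.float64(0.0016583586667731996), np.float64(0.0016583586667732718)]) (array([ 0.43844305, -0.01920268,  0.01222095]), [np.float64(0.0015408834769255785), np.float64(0.001540883476925662)])
dir 78.228874
stripe1 y rel -0.018130716714212573
stripe2 y rel 0.01808484761335022
screw1 y rel -0.05845948969382403
screw2 y rel 0.058459489693823974
mid y rel 0.0
end edge [ 0.56065013 -0.05381447] x -0.009804024858825481 y -0.06676153838529122
end edge [ 0.5236031  -0.04775534] x -0.011430007664922878 y -0.029257521215311614
end edge [ 0.45330395 -0.03671981] x -0.014967761063717047 y 0.0418145442218611
end edge [ 0.48966876 -0.04102094] x -0.011759922670788365 y 0.005337032216372844
end edge [ 0.43177392 -0.03222399] x -0.014958667537308451 y 0.06380896007736345
buffer y 0.030872849816189492 x 0.2709782134250082
rail (100, 36) -0.038448971446862316
rail (180, 38) -0.039056659341207216
rail (60, 131) 0.04042158926694265
rail (130, 133) 0.04019743219542167
```

View pics/c3.png

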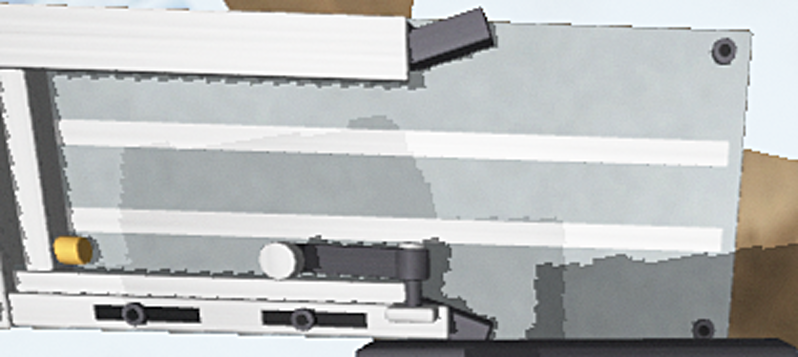

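The crop confirms the stripes, screws, rails, catch arm at (350,262) and buffer at (73,250). They are symmetric about the fitted axis. Next I'll measure how the housing sits in the grip, using its two visible flange holes.

Run:
```python
from h import *
w=load('w3');o=get_obs()
M=Ro.from_rotvec(o['tool_rot']).as_matrix();p=o['tool_pos'];z=p[2]-.0264+.014
g=cv2.cvtColor(w['img'],cv2.COLOR_BGR2GRAY)
H=[]
for u0,v0 in((198,193),(353,192)):
    m=np.zeros_like(g);r=g[v0-24:v0+25,u0-24:u0+25];m[v0-24:v0+25,u0-24:u0+25]=(r>120)*255
    c=max(cv2.findContours(m,0,2)[0],key=cv2.contourArea);e=cv2.fitEllipse(cv2.convexHull(c));print(e)
    H.append(M.T@(onz(w,e[0],z)-p))
H=np.array(H);print('holes tool',H);d=H[1]-H[0];s=np.linalg.norm(d)
print('spacing',s,'yaw err deg (about tool z)',np.degrees(np.arctan2(-d[0],abs(d[1]))*np.sign(d[1])),'centre tool',H.mean(0)-[s/2,0,0])
for u in((171,164),(378,163)):print('corner',M.T@(onz(w,u,z)-p))
print('boss? tool y from ring', M.T@(onz(w,(274,312),p[2]+.0316)-p))
```

```text
((196.7379608154297, 192.9593505859375), (38.819515228271484, 41.495506286621094), 118.94944763183594)
((351.731689453125, 192.3146209716797), (37.93359375, 40.354854583740234), 61.49519348144531)
holes tool [[ 0.032106   -0.03439119  0.01233328]
 [ 0.03259449  0.03184808  0.01240757]]
spacing 0.06624111264682202 yaw err deg (about tool z) -0.4225299396562951 centre tool [-0.00077031 -0.00127156  0.01237043]
corner [ 0.04449084 -0.04449645  0.01231111]
corner [0.04519264 0.04209874 0.01240817]
boss? tool y from ring [ 0.00128964 -0.00123089 -0.03160254]
```

```bash
python3 -c "
from h import *
go((.5062,.0125,.07),-12)"
```

```text
t 5.05 pos [0.4296 0.0416 0.2289] yaw -10.15 F [ 0.   0.8 -3.7] open 0.0387 grip 52.3
turn [0.0004 0.0003 0.0103] shift [0.2688 0.05   0.5295]
```

{"name": "carry_out", "arguments": {"rows": [[0,0,0.01,0.1,0.02,0.05,1],[0,0,0.01,0.2,0.04,0.15,1],[0,0,0.01,0.265,0.05,0.28,1],[0,0,0.01,0.265,0.05,0.42,1],[0,0,0.01,0.265,0.05,0.5,1]]}}

```text
t: 5.55
tool_pos: [0.5037, 0.0117, 0.0755]
tool_rot: [3.123, -0.331, -0.009]
contact_force: [-1.0, -0.1, -3.1]
opening: 0.0386
grip_force: 52.4
```

{"name": "carry_out", "arguments": {"rows": [[0,0,0,0,0,0,1],[0,0,0,0,0,0,1],[0,0,0,0,0,0,1]]}}

```text
t: 5.85
tool_pos: [0.5076, 0.0126, 0.0823]
tool_rot: [3.124, -0.327, 0.008]
contact_force: [0.2, 0.2, -2.4]
opening: 0.0385
grip_force: 52.3
```

Run:
```python
from h import *
w=grab('wrist','w4');b=grab('side','d4');go((.5062,.0125,.041),-12)
i=np.hstack([w['img'][:,60:500],cv2.resize(b['img'][150:320,180:330],(360,420))]);cv2.imwrite('pics/c4.png',i)
```

```text
t 5.95 pos [0.5076 0.013  0.0825] yaw -11.92 F [-0.2  0.  -2.9] open 0.0387 grip 52.3
turn [ 0.     -0.0017  0.0004] shift [-0.005   0.0025  0.1382]
```

View pics/c4.png

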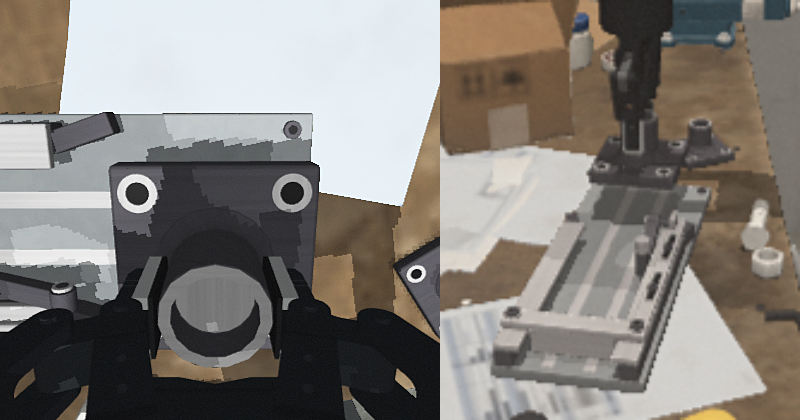

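The housing hangs over the open end; its holes are at w4 (197,193) and (352,193), and the plate screw is at (352,129). I'll check the sideways fit against the stripes in this same picture.

Run:
```python
from h import *
w=load('w4');o=get_obs();p=o['tool_pos'];g=cv2.cvtColor(w['img'],cv2.COLOR_BGR2GRAY);gb=cv2.GaussianBlur(g,(3,3),0).astype(float)
H=[];z=p[2]-.0124
for u0,v0 in((197,193),(352,193)):
    m=np.zeros_like(g);m[v0-24:v0+25,u0-24:u0+25]=(g[v0-24:v0+25,u0-24:u0+25]>120)*255
    c=max(cv2.findContours(m,0,2)[0],key=cv2.contourArea);e=cv2.fitEllipse(cv2.convexHull(c));H.append(onz(w,e[0],z)[:2])
H=np.array(H);d=H[0]-H[1];s=np.linalg.norm(d);d/=s;n=np.array([-d[1],d[0]])
c=H.mean(0)+n*s/2;print('housing dir',np.degrees(np.arctan2(d[1],d[0])),'s',s,'c',c,'tcp',p)
for lo,hi,y in((185,215,-.0181),(240,275,.0181)):
    P=[]
    for u in range(65,165,4):
        col=gb[lo:hi,u];r=np.where(col>col.min()+.7*(col.max()-col.min()))[0]
        if 4<=len(r)<20:P.append(onz(w,(u,lo+r.mean()),.012)[:2])
    P=np.array(P,np.float32);l=cv2.fitLine(P,cv2.DIST_HUBER,0,1e-4,1e-4).ravel()
    t=l[:2]*np.sign(l[1]);nn=np.array([-t[1],t[0]]);print(len(P),'dir',np.degrees(np.arctan2(t[1],t[0])),'housing y',(c-l[2:])@nn+y)
q=onz(w,(352,129),.012)[:2];print('screw',q,'y',(q-c)@n,'x',(q-c)@d)
```

```text
housing dir 78.28694444800988 s 0.06646487601513668 c [0.50734962 0.01251728] tcp [0.50761322 0.01297886 0.08248253]
25 dir 78.04782 housing y -0.0018765774411104198
23 dir 78.59225 housing y -0.0006421558072209725
screw [ 0.55410237 -0.04191074] y -0.0568286537271627 x -0.0438033475572813
```

{"name": "carry_out", "arguments": {"rows": [[0,-0.0017,0,-0.004,0,0.05,1],[0,-0.0017,0,-0.004,0,0.1,1],[0,-0.0017,0,-0.004,0,0.13,1],[0,-0.0017,0,-0.004,0,0.13,1],[0,-0.0017,0,-0.004,0,0.13,1]]}}

```text
t: 6.45
tool_pos: [0.5042, 0.0138, 0.0401]
tool_rot: [3.125, -0.326, -0.009]
contact_force: [-0.3, -0.3, -4.0]
opening: 0.0384
grip_force: 53.6
```

{"name": "carry_out", "arguments": {"rows": [[0,0,0,0,0,0,1],[0,0,0,0,0,0.003,1],[0,0,0,0,0,0.006,1]]}}

```text
t: 6.75
tool_pos: [0.505, 0.0136, 0.0394]
tool_rot: [3.125, -0.326, -0.006]
contact_force: [-0.4, -0.5, -3.2]
opening: 0.0386
grip_force: 53.6
```

```bash
python3 -c "
from h import *
go((.5062,.0125,.0384),-12)"
```

```text
t 6.75 pos [0.505  0.0136 0.0394] yaw -11.9 F [-0.4 -0.5 -3.2] open 0.0386 grip 53.6
turn [0.0001 0.0012 0.0006] shift [0.0049 0.0028 0.0032]
```

{"name": "carry_out", "arguments": {"rows": [[0,0.001,0,0.003,0,0.003,1],[0,0.001,0,0.003,0,0.005,1],[0,0.001,0,0.003,0,0.005,1],[0,0.001,0,0.003,0,0.005,1]]}}

```text
t: 7.15
tool_pos: [0.5058, 0.0134, 0.0379]
tool_rot: [3.124, -0.326, -0.002]
contact_force: [0.6, 0.4, -1.9]
opening: 0.0388
grip_force: 53.6
```

```bash
python3 -c "
from h import *
go((.5062,.0125,.0384),-12)"
```

```text
t 7.15 pos [0.5058 0.0134 0.0379] yaw -11.9 F [ 0.6  0.4 -1.9] open 0.0388 grip 53.6
turn [0.0002 0.0003 0.0005] shift [ 0.002   0.0027 -0.0018]
```

{"name": "carry_out", "arguments": {"force": 30, "rows": [[0,0,0,0.001,-0.02,0.001,1],[0,0,0,0.001,-0.05,0.001,1],[0,0,0,0,-0.08,0.001,1],[0,0,0,0,-0.1,0.001,1],[0,0,0,0,-0.1,0.001,1]]}}

```text
t: 7.65
tool_pos: [0.5124, 0.0442, 0.0378]
tool_rot: [-3.124, 0.324, 0.001]
contact_force: [-0.0, 2.2, 1.7]
opening: 0.0386
grip_force: 54.2
```

```bash
cat >> h.py <<'E'
mid=np.array([.4973,-.0306]);a_=np.radians(78.3);D=np.array([np.cos(a_),np.sin(a_)]);N=np.array([-D[1],D[0]])
def trk():
    o=get_obs();p=o['tool_pos'];f=o['contact_force'];r=p[:2]-mid
    print('track x %.1f y %.1f z %.1f mm  F along %.1f side %.1f up %.1f  Mz %.2f'%((r@D-.163)*1e3,(r@N)*1e3,p[2]*1e3,f[:2]@D,f[:2]@N,f[2],o['wrist_torque'][2]))
    go((*(mid+D*(.163+.0)),.0384),-12)
E
python3 -c "
from h import *
trk()"
```

```text
track x -86.7 y 0.4 z 37.8 mm  F along 2.2 side 0.5 up 1.7  Mz -0.05
t 7.65 pos [0.5124 0.0442 0.0378] yaw -11.84 F [-0.   2.2  1.7] open 0.0386 grip 54.2
turn [-0.0003  0.0002  0.0009] shift [ 0.0006 -0.2889 -0.0018]
```

{"name": "carry_out", "arguments": {"rows": [[0,0,0,0,-0.02,0,1],[0,0,0,0,-0.05,0,1],[0,0,0,0,-0.08,0,1],[0,0,0,0,-0.1,0,1],[0,0,0,0,-0.1,0,1]]}}

```text
t: 8.15
tool_pos: [0.5186, 0.0735, 0.0378]
tool_rot: [-3.123, 0.325, 0.0]
contact_force: [-0.4, 2.1, 4.5]
opening: 0.0389
grip_force: 54.5
```

```bash
python3 -c "
from h import *
trk()"
```

```text
track x -56.7 y 0.2 z 37.8 mm  F along 2.0 side 0.9 up 4.5  Mz -0.04
t 8.15 pos [0.5186 0.0735 0.0378] yaw -11.86 F [-0.4  2.1  4.5] open 0.0389 grip 54.5
turn [-0.0004  0.0001  0.0008] shift [ 0.0003 -0.189  -0.0018]
```

{"name": "carry_out", "arguments": {"rows": [[0,0,0,0,-0.02,-0.002,1],[0,0,0,0,-0.05,-0.003,1],[0,0,0,0,-0.08,-0.003,1],[0,0,0,0,-0.1,-0.003,1],[0,0,0,0,-0.1,-0.003,1]]}}

```text
t: 8.65
tool_pos: [0.524, 0.1029, 0.0378]
tool_rot: [-3.124, 0.325, 0.003]
contact_force: [0.2, 1.2, 0.8]
opening: 0.0386
grip_force: 54.1
```

```bash
python3 -c "
from h import *
trk()"
```

```text
track x -26.9 y 0.9 z 37.8 mm  F along 1.3 side 0.0 up 0.8  Mz -0.01
t 8.65 pos [0.524  0.1029 0.0378] yaw -11.88 F [0.2 1.2 0.8] open 0.0386 grip 54.1
turn [-0.0003  0.0006  0.0007] shift [ 0.0029 -0.0897 -0.002 ]
```

{"name": "carry_out", "arguments": {"rows": [[0,0,0,0.001,-0.02,0,1],[0,0,0,0.002,-0.05,0,1],[0,0,0,0.002,-0.08,0,1],[0,0,0,0.002,-0.1,0,1],[0,0,0,0.002,-0.1,0,1]]}}

```text
t: 9.15
tool_pos: [0.5309, 0.1323, 0.0378]
tool_rot: [-3.123, 0.325, 0.003]
contact_force: [-0.1, 1.7, -1.0]
opening: 0.0385
grip_force: 53.8
```

{"name": "carry_out", "arguments": {"rows": [[0,0,0,0,-0.02,0,1],[0,0,0,0,-0.05,0,1],[0,0,0,0,-0.08,0,1],[0,0,0,0,-0.1,0,1],[0,0,0,0,-0.1,0,1]]}}

```text
t: 9.65
tool_pos: [0.5372, 0.1615, 0.038]
tool_rot: [-3.123, 0.325, 0.002]
contact_force: [-0.6, 1.7, -2.2]
opening: 0.0385
grip_force: 53.6
```

Run:
```python
from h import *
trk()
w=grab('wrist','w5');b=grab('side','d5')
cv2.imwrite('pics/c5.png',np.hstack([cv2.resize(w['img'],(440,330)),cv2.resize(b['img'][190:310,190:310],(330,330),interpolation=cv2.INTER_CUBIC)]))
```

```text
track x 33.2 y -0.1 z 38.0 mm  F along 1.6 side 0.9 up -2.2  Mz -0.00
t 9.65 pos [0.5372 0.1615 0.038 ] yaw -11.88 F [-0.6  1.7 -2.2] open 0.0385 grip 53.6
turn [-0.0004  0.0005  0.0007] shift [ 1.000e-04  1.107e-01 -1.600e-03]
```

View pics/c5.png

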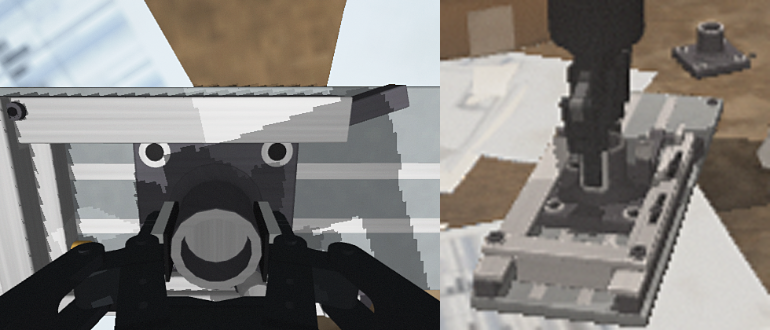

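The housing is in the channel under the keepers, and the buffer tip at c5 (90,245) is roughly 25 mm ahead. I'll approach slowly from here.

{"name": "carry_out", "arguments": {"rows": [[0,0,0,0,-0.015,0.002,1],[0,0,0,0,-0.03,0.002,1],[0,0,0,0,-0.045,0.002,1],[0,0,0,0,-0.06,0.002,1],[0,0,0,0,-0.06,0.002,1]]}}

```text
t: 10.25
tool_pos: [0.5412, 0.1785, 0.0378]
tool_rot: [-3.124, 0.325, 0.001]
contact_force: [0.5, 0.7, 0.1]
opening: 0.0384
grip_force: 53.9
```

```bash
python3 -c "
from h import *
trk()"
```

```text
track x 50.7 y -0.6 z 37.8 mm  F along 0.8 side -0.3 up 0.1  Mz -0.00
t 10.25 pos [0.5412 0.1785 0.0378] yaw -11.89 F [0.5 0.7 0.1] open 0.0384 grip 53.9
turn [-0.0002  0.0002  0.0006] shift [-0.0014  0.1689 -0.002 ]
```

{"name": "carry_out", "arguments": {"rows": [[0,0,0,0,-0.005,0,1],[0,0,0,0,-0.01,0,1],[0,0,0,0,-0.015,0,1],[0,0,0,0,-0.02,0,1],[0,0,0,0,-0.02,0,1]]}}

```text
t: 10.75
tool_pos: [0.5423, 0.1838, 0.0377]
tool_rot: [3.125, -0.326, -0.001]
contact_force: [-0.9, -1.2, 2.1]
opening: 0.0388
grip_force: 54.1
```

```bash
python3 -c "
from h import *
trk()"
```

```text
track x 56.0 y -0.6 z 37.7 mm  F along -1.3 side 0.7 up 2.1  Mz 0.02
t 10.75 pos [0.5423 0.1838 0.0377] yaw -11.9 F [-0.9 -1.2  2.1] open 0.0388 grip 54.1
turn [0.0001 0.0003 0.0006] shift [-0.0013  0.1868 -0.0021]
```

{"name": "carry_out", "arguments": {"rows": [[0,0,0,0,-0.003,0,1],[0,0,0,0,-0.007,0,1],[0,0,0,0,-0.007,0,1],[0,0,0,0,-0.007,0,1]]}}

```text
t: 11.15
tool_pos: [0.5427, 0.1858, 0.0377]
tool_rot: [3.125, -0.326, -0.001]
contact_force: [0.1, -1.5, 2.8]
opening: 0.0387
grip_force: 54.2
```

{"name": "carry_out", "arguments": {"rows": [[0,0,0,0,-0.003,0,1],[0,0,0,0,-0.007,0,1],[0,0,0,0,-0.007,0,1],[0,0,0,0,-0.007,0,1]]}}

```text
t: 11.55
tool_pos: [0.5431, 0.1878, 0.0377]
tool_rot: [3.125, -0.326, -0.001]
contact_force: [-1.1, -2.9, 2.8]
opening: 0.0388
grip_force: 54.3
```

```bash
python3 -c "
from h import *
trk()"
```

```text
track x 60.2 y -0.6 z 37.7 mm  F along -3.0 side 0.5 up 2.8  Mz 0.04
t 11.55 pos [0.5431 0.1878 0.0377] yaw -11.9 F [-1.1 -2.9  2.8] open 0.0388 grip 54.3
turn [0.0001 0.0003 0.0005] shift [-0.0012  0.2006 -0.0022]
```

{"name": "carry_out", "arguments": {"rows": [[0,0,0,0,-0.003,0,1],[0,0,0,0,-0.007,0,1],[0,0,0,0,-0.007,0,1],[0,0,0,0,-0.007,0,1]]}}

```text
t: 11.95
tool_pos: [0.5436, 0.1899, 0.0377]
tool_rot: [3.125, -0.326, -0.001]
contact_force: [-0.1, -3.2, 5.2]
opening: 0.0389
grip_force: 54.4
```

{"name": "carry_out", "arguments": {"rows": [[0,0,0,0,-0.003,0,1],[0,0,0,0,-0.005,0,1],[0,0,0,0,-0.005,0,1],[0,0,0,0,-0.005,0,1]]}}

```text
t: 12.35
tool_pos: [0.5439, 0.1913, 0.0378]
tool_rot: [3.124, -0.326, -0.001]
contact_force: [-0.4, -2.9, 5.1]
opening: 0.0391
grip_force: 54.5
```

Run:
```python
from h import *
trk();b=grab('side','d6');a=grab('scene','s6');w=grab('wrist','w6')
```

```text
track x 63.7 y -0.6 z 37.8 mm  F along -2.9 side -0.2 up 5.1  Mz 0.07
t 12.35 pos [0.5439 0.1913 0.0378] yaw -11.9 F [-0.4 -2.9  5.1] open 0.0391 grip 54.5
turn [0.0001 0.0003 0.0006] shift [-0.0013  0.2124 -0.0021]
```

Run:
```python
from h import *
for t in('w5','w6'):
    w=load(t);h=cv2.cvtColor(w['img'],cv2.COLOR_BGR2HSV)
    m=(h[...,0]>12)&(h[...,0]<32)&(h[...,1]>140)&(h[...,2]>100);m[:220]=0;m[:,230:]=0;m[360:]=0
    y,x=np.where(m);print(t,len(x),x.min() if len(x) else 0,x.max() if len(x) else 0,y.min() if len(x) else 0,y.max() if len(x) else 0)
    n=[proj(w,(*(mid+D*(.163+X)+N*.02),.026))for X in(.105,.11)];print(n)
w=load('w6');b=load('d6')
i=np.hstack([cv2.resize(w['img'][160:340,60:300],(480,360),interpolation=cv2.INTER_CUBIC),cv2.resize(b['img'][210:310,210:298],(316,360),interpolation=cv2.INTER_CUBIC)])
cv2.imwrite('pics/c6.png',i)
```

```text
w5 69 90 110 308 316
[array([120.36479356, 304.27780354]), array([109.6426446 , 304.30118677])]
w6 29 0 159 308 354
[array([185.71677606, 305.50617424]), array([174.97848836, 305.54150614])]
```

View pics/c6.png

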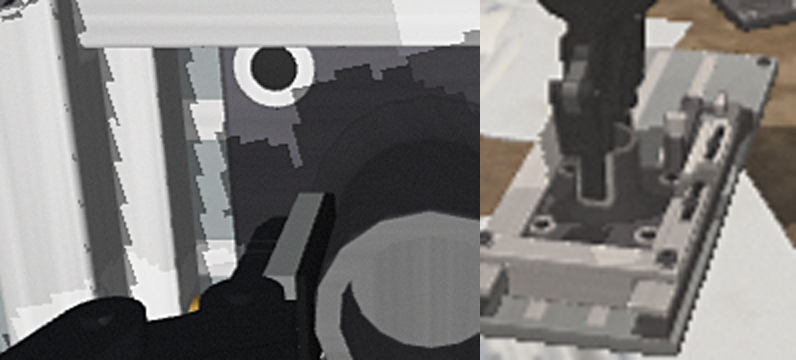

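The last crop shows the flange front edge at w6 column 174, the foot of the end block's face at about 155, and a little brass at (157,312). I'll turn that gap into millimetres.

Run:
```python
from h import *
w=load('w6');g=cv2.cvtColor(w['img'],cv2.COLOR_BGR2GRAY)
for v in(195,215,235,255,275):
    print(v,g[v,130:182:2].tolist())
for u in(130,136,140,150,155,160,173,175):
    for v,z in((215,.012),(215,.040),(215,.026)):print(u,z,round(((onz(w,(u,v),z)[:2]-mid)@D-.163)*1e3,1),end=' | ')
    print()
```

```text
195 [226, 220, 224, 199, 85, 77, 72, 72, 73, 73, 96, 86, 162, 164, 163, 163, 163, 165, 165, 167, 107, 86, 100, 80, 233, 222]
215 [227, 226, 220, 220, 206, 89, 75, 75, 69, 73, 69, 121, 117, 211, 221, 222, 221, 222, 221, 223, 229, 98, 88, 97, 94, 98]
235 [222, 224, 222, 218, 215, 205, 98, 73, 70, 75, 75, 74, 90, 86, 157, 166, 168, 168, 166, 165, 115, 96, 45, 47, 48, 49]
255 [224, 223, 223, 223, 217, 212, 205, 101, 71, 72, 72, 75, 74, 91, 88, 159, 165, 162, 163, 165, 164, 115, 93, 43, 46, 51]
275 [221, 224, 220, 220, 220, 214, 209, 210, 108, 75, 74, 75, 74, 68, 91, 89, 156, 158, 163, 162, 161, 161, 164, 148, 35, 46]
130 0.012 131.9 | 130 0.04 120.5 | 130 0.026 126.2 | 
136 0.012 129.0 | 136 0.04 118.2 | 136 0.026 123.6 | 
140 0.012 127.1 | 140 0.04 116.6 | 140 0.026 121.9 | 
150 0.012 122.4 | 150 0.04 112.7 | 150 0.026 117.5 | 
155 0.012 120.1 | 155 0.04 110.7 | 155 0.026 115.4 | 
160 0.012 117.7 | 160 0.04 108.7 | 160 0.026 113.2 | 
173 0.012 111.5 | 173 0.04 103.6 | 173 0.026 107.6 | 
175 0.012 110.6 | 175 0.04 102.8 | 175 0.026 106.7 |
```

{"name": "carry_out", "arguments": {"rows": [[0,0,0,0,-0.003,-0.001,1],[0,0,0,0,-0.007,-0.001,1],[0,0,0,0,-0.01,-0.001,1],[0,0,0,0,-0.01,-0.001,1],[0,0,0,0,-0.01,-0.001,1]]}}

```text
t: 13.0
tool_pos: [0.5442, 0.1943, 0.0377]
tool_rot: [3.124, -0.325, -0.002]
contact_force: [-0.1, -3.4, 3.2]
opening: 0.0386
grip_force: 54.3
```

{"name": "carry_out", "arguments": {"rows": [[0,0,0,0,-0.003,0,1],[0,0,0,0,-0.005,0,1],[0,0,0,0,-0.005,0,1],[0,0,0,0,-0.005,0,1]]}}

```text
t: 13.4
tool_pos: [0.5445, 0.1952, 0.0377]
tool_rot: [3.123, -0.325, -0.003]
contact_force: [-0.8, -4.7, 4.3]
opening: 0.0386
grip_force: 54.4
```

Run:
```python
from h import *
trk();b=grab('side','d7')
```

```text
track x 67.7 y -0.4 z 37.7 mm  F along -4.8 side -0.2 up 4.3  Mz 0.14
t 13.4 pos [0.5445 0.1952 0.0377] yaw -11.89 F [-0.8 -4.7  4.3] open 0.0386 grip 54.4
turn [0.0005 0.0005 0.0006] shift [-0.0006  0.2256 -0.0018]
```

{"name": "carry_out", "arguments": {"rows": [[0,0,0,0,-0.003,0,1],[0,0,0,0,-0.007,0,1],[0,0,0,0,-0.007,0,1],[0,0,0,0,-0.007,0,1]]}}

```text
t: 13.85
tool_pos: [0.5449, 0.1971, 0.0377]
tool_rot: [3.123, -0.325, -0.003]
contact_force: [-0.5, -5.8, 5.5]
opening: 0.0384
grip_force: 54.4
```

{"name": "carry_out", "arguments": {"rows": [[0,0,0,0,-0.003,0,1],[0,0,0,0,-0.005,0,1],[0,0,0,0,-0.005,0,1],[0,0,0,0,-0.005,0,1]]}}

```text
t: 14.25
tool_pos: [0.5451, 0.1983, 0.0378]
tool_rot: [3.123, -0.325, -0.003]
contact_force: [-1.3, -6.9, 5.8]
opening: 0.0387
grip_force: 54.4
```

Run:
```python
from h import *
trk();b=grab('side','d8');w=grab('wrist','w8')
ref=load('d7')['img'];b0=load('d0')['img']
for t in('d4','d5','d6','d7','d8'):
    i=load(t)['img'];d=np.abs(i[215:275,255:290].astype(int)-b0[215:275,255:290]).max(2);print(t,d.mean().round(1), np.abs(i[215:275,255:290].astype(int)-ref[215:275,255:290]).mean().round(1))
```

```text
track x 70.8 y -0.4 z 37.8 mm  F along -7.0 side -0.2 up 5.8  Mz 0.17
t 14.25 pos [0.5451 0.1983 0.0378] yaw -11.88 F [-1.3 -6.9  5.8] open 0.0387 grip 54.4
turn [0.0008 0.0005 0.0007] shift [-0.0007  0.2361 -0.0016]
d4 30.8 41.4
d5 25.3 17.8
d6 21.0 4.4
d7 20.4 0.0
d8 18.2 5.9
```

```bash
cat >> h.py <<'E'
def catchpos(t):
    T=cv2.resize(load('d0')['img'][243:262,259:271],None,fx=4,fy=4,interpolation=cv2.INTER_CUBIC)
    i=cv2.resize(load(t)['img'][228:275,248:282],None,fx=4,fy=4,interpolation=cv2.INTER_CUBIC)
    r=cv2.matchTemplate(i,T,cv2.TM_CCOEFF_NORMED);_,v,_,l=cv2.minMaxLoc(r);return t,round(v,2),248+l[0]/4,228+l[1]/4
E
python3 - <<'E'
from h import *
for t in('d0','d3','d4','d5','d6','d7','d8'):print(catchpos(t))
E
```

```text
('d0', 1.0, 259.0, 243.0)
('d3', 0.99, 259.0, 243.0)
('d4', 0.98, 259.0, 243.0)
('d5', 0.59, 258.75, 243.0)
('d6', 0.74, 260.0, 239.25)
('d7', 0.78, 260.0, 239.5)
('d8', 0.81, 259.0, 242.75)
```

The catch's weight was about 4 px higher in d6 and d7 and is back at its starting position in d8, so the catch has fallen. I'll ease back about 2 mm, open partly and lift.

{"name": "carry_out", "arguments": {"rows": [[0,0,0,0,0,-0.001,1],[0,0,0,0,0,-0.002,1],[0,0,0,0,0.003,-0.002,1],[0,0,0,0,0.006,-0.002,1],[0,0,0,0,0.006,-0.002,1]]}}

```text
t: 14.85
tool_pos: [0.5447, 0.1971, 0.0378]
tool_rot: [3.124, -0.326, -0.003]
contact_force: [0.7, -4.1, -0.1]
opening: 0.0388
grip_force: 54.0
```

{"name": "carry_out", "arguments": {"rows": [[0,0,0,0,0,0,1],[0,0,0,0,0,0,-0.3],[0,0,0,0,0,0,-0.3],[0,0,0,0,0,0,-0.3],[0,0,0,0,0,0,-0.3]]}}

```text
t: 15.35
tool_pos: [0.545, 0.1979, 0.0385]
tool_rot: [-3.124, 0.325, 0.002]
contact_force: [0.0, -0.1, 0.6]
opening: 0.0555
grip_force: 0.0
```

Run:
```python
from h import *
trk();grab('side','d9');print(catchpos('d9'))
```

```text
track x 70.4 y -0.4 z 38.5 mm  F along -0.1 side -0.0 up 0.6  Mz -0.02
t 15.35 pos [0.545  0.1979 0.0385] yaw -11.89 F [ 0.  -0.1  0.6] open 0.0555 grip 0.0
turn [-0.0001  0.0004  0.0006] shift [-0.0004  0.2347  0.0004]
('d9', 0.78, 259.0, 242.75)
```

{"name": "carry_out", "arguments": {"rows": [[0,0,0,0,0,-0.05,-0.3],[0,0,0,0,0,-0.15,-0.3],[0,0,0,0,0,-0.3,-0.3],[0,0,0,0,0,-0.45,-0.3],[0,0,0,0,0,-0.5,-0.3]]}}

```text
t: 15.9
tool_pos: [0.5481, 0.1982, 0.1963]
tool_rot: [-3.121, 0.325, -0.014]
contact_force: [0.9, 0.6, 1.0]
opening: 0.0553
grip_force: 0.0
```

Run:
```python
from h import *
trk();grab('side','e1');w=grab('wrist','we');print(catchpos('e1'))
p=get_obs()['tool_pos']
g=cv2.cvtColor(w['img'],cv2.COLOR_BGR2GRAY)
print('expected ring px',proj(w,(*(mid+D*(.163+.068)),.070)))
mm=(g>150).astype(np.uint8)
u,v=proj(w,(*(mid+D*(.163+.068)),.070)).astype(int)
c=cv2.HoughCircles(cv2.GaussianBlur(g,(3,3),0)[v-60:v+60,u-60:u+60],cv2.HOUGH_GRADIENT,1,30,param1=120,param2=22,minRadius=18,maxRadius=45)
if c is not None:
  for q in c[0][:3]:
    X=onz(w,(u-60+q[0],v-60+q[1]),.070)[:2]-mid;print(q,'track',(X@D-.163)*1e3,X@N*1e3)
```

```text
track x 71.4 y -3.4 z 196.3 mm  F along 0.8 side -0.8 up 1.0  Mz -0.00
t 15.9 pos [0.5481 0.1982 0.1963] yaw -11.9 F [0.9 0.6 1. ] open 0.0553 grip 0.0
turn [-0.0014 -0.0028  0.0006] shift [-0.015   0.2403  0.5253]
('e1', 0.76, 259.0, 243.0)
expected ring px [279.90622044 208.08573031]
[59.5 59.5 24.9] track 69.05727514874799 -0.45714323971024473
```

Run:
```python
from h import *
w=get_image('wrist');pickle.dump(w,open('pics/we.pkl','wb'));print(get_obs()['tool_pos'])
def holes(t,tx):
    w=load(t);g=cv2.cvtColor(w['img'],cv2.COLOR_BGR2GRAY);out=[]
    for sx in(.033,-.033):
        u,v=proj(w,(*(mid+D*(.163+tx+sx)-N*.033),.026)).astype(int)
        r=24 if t!='we' else 18
        m=np.zeros_like(g);m[v-r:v+r,u-r:u+r]=(g[v-r:v+r,u-r:u+r]<60)*255
        cs=[c for c in cv2.findContours(m,0,2)[0] if 20<cv2.contourArea(c)<1500]
        best=None
        for c in cs:
            (x,y),rad=cv2.minEnclosingCircle(c);f=cv2.contourArea(c)/(np.pi*rad*rad)
            if f>.6 and(best is None or f>best[0]):best=(f,x,y)
        X=onz(w,best[1:],.026)[:2]-mid if best else None
        out.append((round((X@D-.163)*1e3,2),round(X@N*1e3,2)) if best else None)
    print(t,out)
holes('w8',.0708);holes('w6',.0637);holes('we',.069)
```

```text
[0.54580566 0.19762307 0.19011686]
w8 [(np.float64(103.87), np.float64(-33.27)), (np.float64(37.36), np.float64(-33.31))]
w6 [(np.float64(96.57), np.float64(-33.66)), (np.float64(30.28), np.float64(-33.48))]
we [(np.float64(101.77), np.float64(-33.17)), (np.float64(35.57), np.float64(-33.81))]
```

Run:
```python
from h import *
w=load('we');b=grab('side','e2');g=cv2.cvtColor(w['img'],cv2.COLOR_BGR2GRAY);gs=cv2.cvtColor(b['img'],cv2.COLOR_BGR2GRAY)
print(catchpos('e2'))
xs=np.arange(14,36,1.)
for y in(.0,.018,.022,.027,.031,.035):
    P=[proj(w,(*(mid+D*(.163+x/1e3)+N*y),.026)) for x in xs]
    print(y,P[0].round(),[int(cv2.getRectSubPix(g,(1,1),tuple(map(float,p)))[0,0]) for p in P])
```

```text
('e2', 0.75, 259.0, 243.0)
0.0 [342. 194.] [92, 93, 91, 92, 93, 93, 91, 92, 93, 87, 42, 48, 53, 53, 53, 53, 53, 53, 51, 52, 54, 53]
0.018 [341. 214.] [133, 134, 134, 134, 136, 136, 121, 104, 118, 85, 45, 47, 50, 49, 49, 49, 48, 47, 50, 49, 49, 48]
0.022 [341. 219.] [73, 72, 64, 62, 60, 45, 39, 41, 49, 51, 32, 33, 38, 43, 49, 49, 47, 49, 47, 50, 49, 49]
0.027 [340. 224.] [26, 26, 25, 29, 29, 27, 28, 27, 24, 22, 34, 35, 36, 37, 51, 82, 112, 137, 132, 124, 111, 110]
0.031 [340. 229.] [67, 69, 69, 69, 67, 56, 41, 26, 23, 26, 31, 34, 45, 89, 96, 110, 120, 15, 15, 20, 19, 17]
0.035 [340. 233.] [128, 130, 135, 117, 77, 60, 60, 46, 21, 26, 32, 42, 51, 112, 137, 133, 125, 65, 14, 13, 19, 17]
```

At y = 27 to 31 mm the dark pawl runs straight into the flange's rear edge (x about 23.5 mm) with no strip of floor between them. The catch is down against the housing, so I'm handing in.

```bash
python3 -c "
from station import finish_job
print(finish_job())"
```

```text
the job is handed in; nothing more can be done
None
```

I loaded the housing into the track and handed the job in at about 16 s. By camera it sits at track x ≈ 68 mm with the catch down at its rear edge and the gripper clear. I didn't measure the holding force on the catch, and the hand-in returned no verdict.

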